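# Feel the bar home in the drilling jig

## Task

Load the aluminium bar into the drilling jig: lay it in the wooden channel and slide it under the grey hood until you feel it press on the spring stop hidden inside, without ramming it. Let go and leave it lying flat in the channel, resting against the stop. Leave the flat black case and the loose wheel beside the clamp where they are.

Things in the scene. Friction and masses are not known exactly. Their poses are not given: they have to be found in the camera images.
- bar: The workpiece: a loose aluminium box-section bar with black plastic end plugs, 170 mm long, 30 mm wide, 40 mm high as it lies, 0.2 to 0.4 kg. Origin: centre of its underside; x along its length, y across its width, z up. Both ends are alike; either may go in first.
- jig: Drilling jig, fixed: plywood base 260 x 96 x 12 mm (x = -140 to 120) with two wooden rails forming a channel 40 mm wide, open on top. Rails: 12 mm wide, tops 24 mm above the table, from x = -130 to under the hood. Origin: on the table below the hood's mouth, on the channel's centre line; x along the channel into the hood, y across, z up. The bar slides on the base's top, z = 12 mm.
- hood: Grey sheet-metal hood fixed on the jig, two steel drill bushes on its roof. Same origin and axes as the jig. It covers x = 0 to 115 mm, 74 mm wide (95 mm over its feet), roof 62 mm above the table (bushes 67). Its open mouth at x = 0 is 64 mm wide, upper edge 57 mm above the table, 5 mm above a bar in the channel.
- black_case: Bystander: a flat black case lying on the table, 140 x 85 mm, 13 mm high; origin at the centre of its underside, x along its length.
- loose_wheel: Bystander: a dark caster wheel lying flat to the left of the red-handled toggle clamp (a like wheel far back on the table is fixed), 68 mm across, 17 mm high; origin at the centre of its underside.
- mouth (a point): Middle of the hood's mouth, x = 0 on the jig, 35 mm above the table, axes as the jig. Inside waits the hidden stop, a flat sprung and damped face, 35 to 70 mm past the mouth, differently each time. It yields 20 mm at 0.3 N per mm (to some 6 N), then is solid. When the bar is let go, the spring pushes it back a few mm until friction holds it.

How it is judged:
By the outcome, as a careful person would: the job done as asked, in the order asked, and still so for the second after the job is handed in, with the robot touching nothing.
It also fails if it takes over 53 s, if anything falls off the work surface, if the arm or the gripper's body presses on something with over 40 N, if the wrist force passes 120 N, or if a joint passes its speed limit or range.

## Robot

A 6-joint arm with a two-finger parallel gripper is mounted at the origin on a cart in front of the work surface, level with it; the furniture and walls round the work are solid. World frame = base frame: x ahead of the robot, y to its left, z up, the work surface at z = 0. Lengths are in m, angles in rad, forces in N, time in s.
With the tool pointing down it reaches from about 0.275 to 0.75 m from the base axis. Payload 10.2 kg.
Tool frame: the origin (TCP) lies midway between the tips of the shut fingers; the grasp point (between the pads) lies 19 mm behind it (env.hold_point_z is the distance from the TCP to the grasp point, in m); x points along the fingers, z is the direction in which the jaws open and shut, and the axes are right-handed (so a half turn about x gives the same grasp; the last joint's range is limited). The gripper opens to 85 mm and grips with 20 to 120 N. Pads are 22 mm wide; open, the fingers measure 114 mm over their backs; the gripper's body (76 mm by 85 mm) begins 54 mm behind the grasp point. The pads swing forward as they close: fully open they stand 13 mm farther back than shut.
Start: joints at [-1.56, 0.313, 1.498, -0, 1.331, -0.223], TCP at [0.122, -0.511, 0.231] pointing down, gripper open.
Joint ranges: [-2.94, 2.94], [-0.97, 2.17], [0.19, 2.56], [-1.23, 4.37], [0.02, 3.11], [-2.88, 2.88]. Speed limits (rad/s): [2.39, 2.39, 3.01, 3.14, 3.14, 3.14].

## Interface

Orientations are given as a unit quaternion [x, y, z, w].
In Python, from bench import env, kinematics, monitor, eyes, job gives the robot as it stands. The module is installed in compiled form; this text tells all that it offers. Calls block until the motion is done:
- env.reach(position, orientation): joint-space move of the TCP to a pose.
- env.movel(position, velocity=0.15, frame=None, guard=None): straight line of the TCP; frame=None keeps the orientation; velocity is the mean speed in m/s. With guard (N) it stops when the force on the tool has changed by that much, and returns True; else False.
- env.set_joints(angles): joint-space move.
- env.release() and env.close_gripper(effort=None): open the fingers fully, or close them until they stop; effort is the grip in N (None keeps the last).
- env.hold(seconds).
- kinematics.ik(position, orientation): joint angles nearest the present ones, or None.
- monitor.sense(): the state.
- eyes.grab_frame(name): name is "scene" or "top"; returns a dict with "frame" (420x560x3 uint8, red, green, blue), "mtx" (3x3 intrinsics, pixels), "view" (4x4, takes a point from world to camera coordinates). Camera axes: x right, y down, z forward; pixel columns grow to the right and rows downward; lengths in m; the calibration is good to about 2 mm. A picture is of the moment at which its call begins. There is no depth.
A pose or a line that the arm cannot do raises env.MotionError and nothing moves.
- job.hand_in(): hands the job in, once; it reports no verdict.
The state is a dict: "clock": time; "joints": joint angles; "qvel": joint speeds; "joint_efforts": joint torques, N m; "position": TCP position; "ee_rot": TCP orientation; "contact_force": force on the tool from outside, world axes, zero at the start; "ft_torque": the same for the moment, N m; "finger_gap": opening from 0.0 (shut) to 1.0 (fully open).
Only numpy, scipy, OpenCV 4.12 (cv2) and the standard library are available. Lean on these libraries where they do the work, as an engineer would, in place of code of your own. Each camera call takes 0.05 s, during which the arm holds its last target.

## Working session

There is one attempt and no reset: what is moved stays moved. The work goes in short steps, each a Python script; the robot and the scene stay as the last script left them, time stands still between calls to the robot, and variables do not carry over. Pictures are saved under pics/ and viewed, and the job is handed in when it is done.

```bash
mkdir -p pics
python3 - <<'E'
from bench import env, kinematics, monitor, eyes, job
import cv2,numpy as np
for n in ["scene","top"]:
    f=eyes.grab_frame(n); cv2.imwrite(f"pics/{n}0.png",f["frame"][:,:,::-1]); np.savez(f"{n}0.npz",**f)
    print(n,f["mtx"].round(1).tolist(),f["view"].round(3).tolist())
s=monitor.sense();print(s["clock"],s["position"],s["ee_rot"],s["finger_gap"],env.hold_point_z)
E
```

```text
scene [[436.4, 0.0, 276.0], [0.0, 436.4, 208.8], [0.0, 0.0, 1.0]] [[-0.647, -0.763, -0.004, 0.414], [-0.34, 0.293, -0.894, 0.223], [0.683, -0.577, -0.449, 0.515], [0.0, 0.0, 0.0, 1.0]]
top [[399.0, 0.0, 275.8], [0.0, 399.0, 211.8], [0.0, 0.0, 1.0]] [[-0.015, -1.0, 0.023, 0.071], [-0.989, 0.011, -0.149, 0.56], [0.149, -0.025, -0.989, 0.816], [0.0, 0.0, 0.0, 1.0]]
0.1 [ 0.121608   -0.51049537  0.23078184] [ 0.43859301  0.55516548 -0.43795337  0.5546389 ] 0.9999552279515509 0.0187
```

View pics/scene0.png

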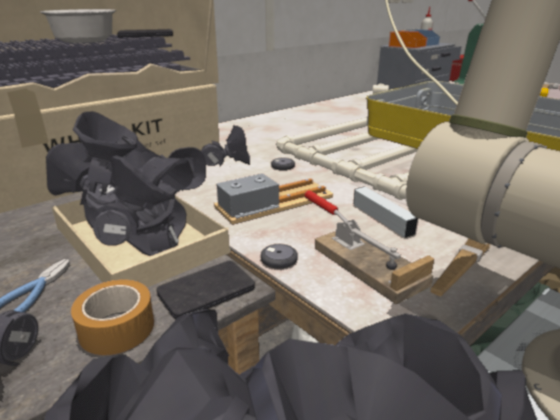

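View pics/top0.png

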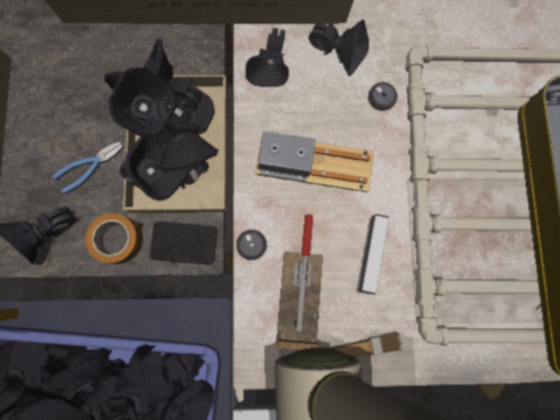

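The top view shows the jig at about (315,162), with the hood to the left (+y) and the channel opening to the right. The bar is at about (374,254), lying roughly along world x. The clamp is at (302,280), the wheel at (251,244) and the case at (184,243). I'll zoom in and measure.

```bash
cat > h.py <<'E'
import numpy as np,cv2
def load(n): return dict(np.load(n))
def ray(f,px,z):
    K,V=f["mtx"],f["view"];R=V[:3,:3];t=V[:3,3];c=-R.T@t
    d=R.T@np.linalg.inv(K)@np.array([px[0],px[1],1.]);return c+d*(z-c[2])/d[2]
def proj(f,P):
    p=f["view"][:3,:3]@np.asarray(P)+f["view"][:3,3];q=f["mtx"]@p;return q[:2]/q[2]
E
python3 - <<'E'
import cv2
a=cv2.imread("pics/top0.png")
cv2.imwrite("pics/z_jig.png",cv2.resize(a[120:200,245:385],None,fx=5.5,fy=5.5,interpolation=cv2.INTER_CUBIC))
cv2.imwrite("pics/z_bar.png",cv2.resize(a[205:300,340:410],None,fx=6,fy=6,interpolation=cv2.INTER_CUBIC))
E
```

```text
(no output)
```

View pics/z_jig.png

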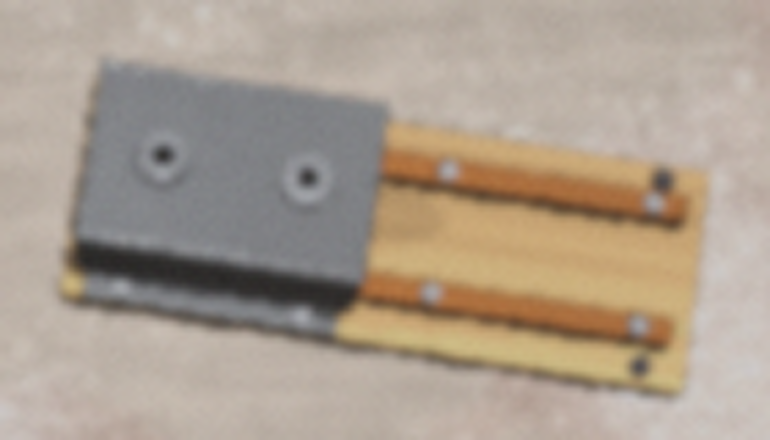

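View pics/z_bar.png

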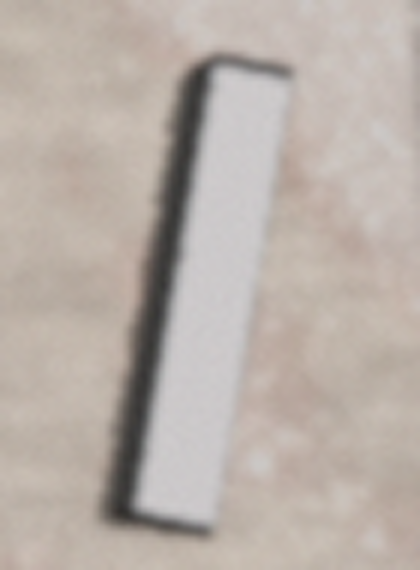

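```bash
cat > meas.py <<'E'
from h import *
def mask_rects(f,lo,hi,z,roi,minA=20,mode="hsv",erode=0):
    im=f["frame"]; x0,y0,x1,y1=roi; s=4
    c=cv2.resize(im[y0:y1,x0:x1],None,fx=s,fy=s,interpolation=cv2.INTER_CUBIC)
    hs=cv2.cvtColor(c,cv2.COLOR_RGB2HSV)
    m=cv2.inRange(hs,lo,hi)
    m=cv2.morphologyEx(m,cv2.MORPH_OPEN,np.ones((5,5),np.uint8))
    m=cv2.morphologyEx(m,cv2.MORPH_CLOSE,np.ones((13,13),np.uint8))
    out=[]
    for k in cv2.findContours(m,cv2.RETR_EXTERNAL,cv2.CHAIN_APPROX_NONE)[0]:
        if cv2.contourArea(k)<minA*s*s: continue
        px=(k[:,0]+.5)/s-.5+[x0,y0]
        w=np.array([ray(f,p,z)[:2] for p in px],np.float32)
        r=cv2.minAreaRect(w*1000); out.append((r,w))
        (cx,cy),(a,b),_=r
        bp=cv2.boxPoints(r);e=[bp[1]-bp[0],bp[2]-bp[1]];L=e[0] if np.hypot(*e[0])>np.hypot(*e[1]) else e[1]
        print("c",round(cx,1),round(cy,1),"size",round(max(a,b),1),round(min(a,b),1),"ang",round(float(np.degrees(np.arctan2(L[1],L[0])))%180,2))
    return m,out
E
python3 - <<'E'
from meas import *
f=load("top0.npz")
hs=cv2.cvtColor(f["frame"],cv2.COLOR_RGB2HSV)
for n,p in dict(bar=(374,255),table=(395,260),table2=(355,240),rail=(345,153),rail2=(345,177),base=(345,165),hood=(290,165),hood2=(270,145)).items(): print(n,hs[p[1],p[0]],f["frame"][p[1],p[0]])
print("bar");m,_=mask_rects(f,(0,0,150),(179,14,255),.040,(340,205,410,300));cv2.imwrite("pics/mbar.png",m)
print("rails");m,_=mask_rects(f,(5,150,90),(15,255,255),.024,(305,130,385,200));cv2.imwrite("pics/mrail.png",m)
print("hood");m,_=mask_rects(f,(80,5,80),(140,80,145),.062,(250,125,325,180));cv2.imwrite("pics/mhood.png",m)
E
```

```text
bar [165   5 203] [203 199 201]
table [ 16  28 193] [193 183 172]
table2 [ 13  32 190] [190 176 166]
rail [ 13 159 170] [170 111  64]
rail2 [ 14 161 165] [165 108  61]
base [ 18 105 201] [201 167 118]
hood [102  10 132] [127 130 132]
hood2 [111  13 137] [130 132 137]
bar
c 469.1 -147.5 size 162.3 29.7 ang 167.07
rails
c 641.1 -84.7 size 73.0 9.6 ang 80.07
c 650.9 -26.7 size 20.2 9.1 ang 80.74
c 692.3 -93.2 size 71.9 10.0 ang 79.63
c 702.0 -36.3 size 18.9 9.3 ang 79.77
hood
c 636.9 48.7 size 92.6 10.7 ang 77.8
c 688.2 39.5 size 109.1 72.2 ang 80.07
```

```bash
cat > plan.py <<'E'
from h import *
from scipy.spatial.transform import Rotation as Ro
def quat(jaw):  # jaw angle deg in world; tool x down
    x=np.array([0,0,-1.]);z=np.array([np.cos(np.radians(jaw)),np.sin(np.radians(jaw)),0]);y=np.cross(z,x)
    return Ro.from_matrix(np.c_[x,y,z]).as_quat()
u=lambda a:np.array([np.cos(np.radians(a)),np.sin(np.radians(a))])
BAR=np.array([.4691,-.1475]);BA=167.07
JA=79.9; MID=np.array([.6667,-.08895])
HC=np.array([.6882,.0395])
d=u(JA); n=np.array([-d[1],d[0]])
s=(HC-MID)@d-.0575
MOUTH=MID+s*d
def jig(x,y=0): return MOUTH+x*d+y*n
E
python3 - <<'E'
from plan import *
print("mouth",MOUTH,"hood lateral off mm",(HC-MID)@n*1000)
t=load("top0.npz");sc=load("scene0.npz")
from bench import kinematics
def box(img,f,c,a,x0,x1,w,z,col):
    e=u(a);m=np.array([-e[1],e[0]])
    P=[np.r_[c+e*x+m*y,z] for x,y in((x0,-w),(x1,-w),(x1,w),(x0,w))]
    q=np.array([proj(f,p) for p in P]);cv2.polylines(img,[np.round((q-off+.5)*sc_*16).astype(int)],True,col,1,cv2.LINE_AA,4)
for nme,f,roi in(("top",t,(245,115,415,300)),("scene",sc,(205,165,425,245))):
    off=np.array(roi[:2]);sc_=3 if nme=="top" else 3.6
    img=cv2.resize(f["frame"][roi[1]:roi[3],roi[0]:roi[2],::-1],None,fx=sc_,fy=sc_,interpolation=cv2.INTER_CUBIC)
    box(img,f,BAR,BA,-.085,.085,.015,.04,(0,0,255))
    box(img,f,BAR,BA,-.085,.085,.015,.0,(255,0,255))
    box(img,f,MOUTH,JA,0,.115,.037,.062,(0,255,0))
    box(img,f,MOUTH,JA,-.14,.12,.048,.012,(255,0,0))
    box(img,f,MOUTH,JA,-.13,0,.02,.024,(255,255,0))
    cv2.imwrite(f"pics/ov_{nme}.png",img)
for fr in(BA,BA+180):
  rot=(JA-fr+180)%360-180
  for h in(90,-90):
    j1=fr+h; g=BAR-.04*u(fr)
    a=kinematics.ik(np.r_[g,.014],quat(j1)); b=kinematics.ik(np.r_[jig(-.132),.026],quat(j1+rot))
    print(round(rot,1),h,None if a is None else np.round(a,2),None if b is None else np.round(b,2))
E
```

```text
mouth [ 0.67945439 -0.01734726] hood lateral off mm 1.359037597065283
-87.2 90 [-0.52  0.6   1.7  -0.    0.84  1.28] None
-87.2 -90 [-0.52  0.6   1.7  -0.    0.84 -1.86] [-0.39  0.84  1.2  -0.    1.1  -0.22]
92.8 90 [-0.57  0.48  1.94 -0.    0.73 -1.92] None
92.8 -90 [-0.57  0.48  1.94 -0.    0.73  1.22] [-0.39  0.84  1.2  -0.    1.1  -0.22]
```

View pics/ov_top.png

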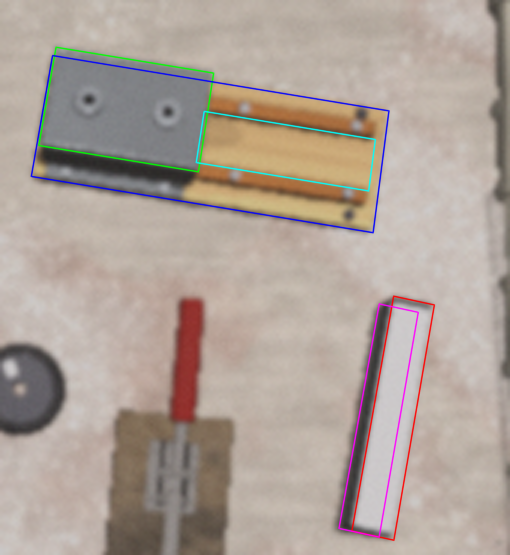

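View pics/ov_scene.png

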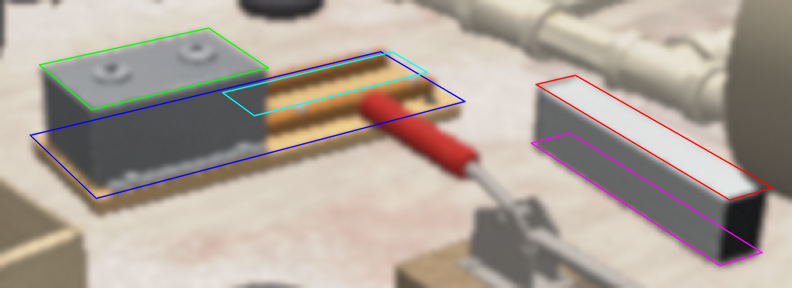

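Both views agree to about 2 mm: the bar's outlined corners match, and so does the hood roof. Now grasp the bar 40 mm toward its near end.

Run:
```python
from plan import *
from bench import env, kinematics, monitor, eyes, job
fr=BA+180; g=BAR-.04*u(fr); q=quat(fr-90)
env.reach(np.r_[g,.12],q); print(monitor.sense()["clock"])
r=env.movel(np.r_[g,.014],velocity=.1,guard=8); s=monitor.sense();print(r,s["position"],s["contact_force"].round(2) if hasattr(s["contact_force"],'round') else s["contact_force"],s["clock"])
if not r:
    env.close_gripper(60); s=monitor.sense();print(s["finger_gap"],np.round(s["contact_force"],2),s["clock"])
    env.movel(np.r_[g,.12],velocity=.12); s=monitor.sense();print(s["finger_gap"],np.round(s["contact_force"],2),np.round(s["ft_torque"],2),s["clock"])
for n in ["scene","top"]:
    f=eyes.grab_frame(n); np.savez(f"{n}1.npz",**f); cv2.imwrite(f"pics/{n}1.png",f["frame"][:,:,::-1])
```

```text
1.9
False [ 0.43041128 -0.13874893  0.0144661 ] [ 0.02  0.32 -0.68] 3.1083
0.33752922851486844 [-0.79  0.19  6.82] 3.6667
0.33956434455354245 [-0.85 -0.76 -3.23] [0.09 0.11 0.03] 4.7
```

```bash
python3 -c "
import cv2,numpy as np
a=cv2.imread('pics/scene1.png');b=cv2.imread('pics/top1.png')
cv2.imwrite('pics/c1.png',np.hstack([cv2.resize(a[80:380,200:540],(400,353)),cv2.resize(b[60:360,220:560],(400,353))]))"
```

```text
(no output)
```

View pics/c1.png

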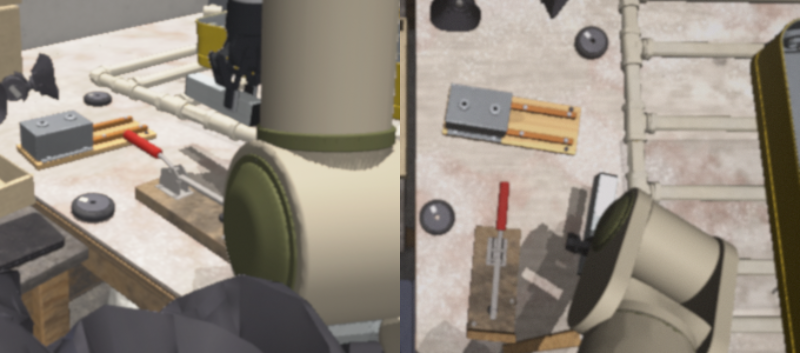

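The bar is held (gap 0.34, about 29 mm; load about 3 N) and looks level in the scene view. Next I'll go over the channel and check alignment.

Run:
```python
from plan import *
from bench import env, kinematics, monitor, eyes, job
q=quat(JA-90); p=jig(-.134)
env.reach(np.r_[p,.12],q)
env.movel(np.r_[p,.06],velocity=.1,guard=10); s=monitor.sense();print(s["position"],p,s["finger_gap"],np.round(s["contact_force"],2),s["clock"])
for n in ["scene","top"]:
    f=eyes.grab_frame(n); np.savez(f"{n}2.npz",**f); cv2.imwrite(f"pics/{n}2.png",f["frame"][:,:,::-1])
a=cv2.imread('pics/scene2.png');b=cv2.imread('pics/top2.png')
cv2.imwrite('pics/c2.png',np.hstack([cv2.resize(a[120:260,200:420],None,fx=2,fy=2,interpolation=2)[:280],cv2.resize(b[100:240,240:420],None,fx=2,fy=2,interpolation=2)]))
```

```text
[ 0.65635169 -0.14944098  0.06075453] [ 0.65595525 -0.14927069] 0.339585875728512 [ 0.38  0.1  -3.04] 6.85
```

View pics/c2.png

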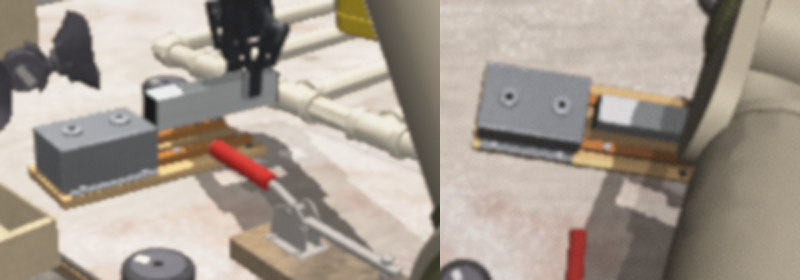

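Run:
```python
from plan import *
f=load("top2.npz")
c=f["frame"][135:195,295:375,::-1]
cv2.imwrite("pics/z2.png",cv2.resize(c,None,fx=9,fy=9,interpolation=cv2.INTER_CUBIC))
```

```text
(no output)
```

View pics/z2.png

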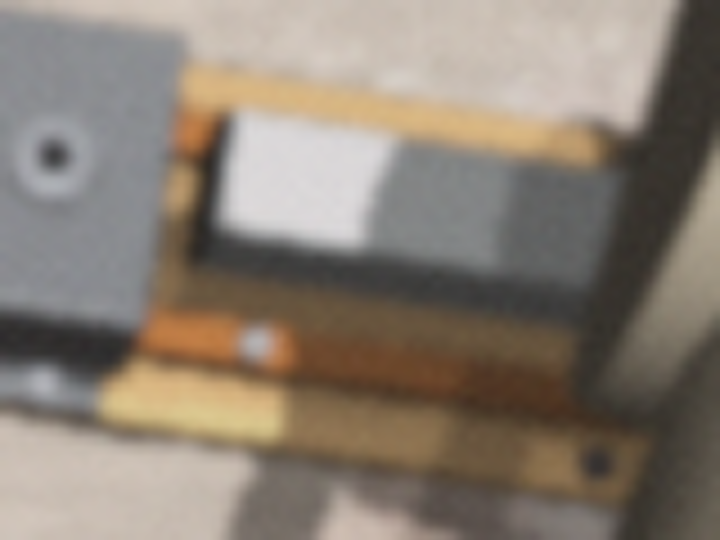

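Run:
```python
from plan import *
f=load("top2.npz")
o=np.array([295,135])
P=lambda a,z:ray(f,(np.array(a)+.5)/9-.5+o,z)[:2]
J=lambda w:np.round([(w-MOUTH)@d*1000,(w-MOUTH)@n*1000],1)
z=.0865
print("bar top white corners",[J(P(a,z)).tolist() for a in((235,107),(215,235),(620,172),(585,285))])
print("rail lower: upper edge/lower edge z24",[J(P(a,.024)).tolist() for a in((150,310),(575,362),(140,350),(570,402))])
print("rail upper, hood edge",[J(P(a,.024)).tolist() for a in((180,110),(175,148))])
g=load("top0.npz")
Q=lambda a,z:J(ray(g,(np.array(a)+.5)/5.5-.5+np.array([245,120]),z)[:2])
print("orig rails z24 up rail outer/inner, low inner/outer",[Q(a,.024).tolist() for a in((535,170),(530,198),(515,296),(512,324))])
print("base edges z12",[Q(a,.012).tolist() for a in((705,172),(684,392),(560,150),(530,362))])
print("hood mouth corners",[Q(a,.062).tolist() for a in((388,105),(362,285),(100,62),(78,240))])
```

```text
bar top white corners [[-11.3, -13.3], [-11.2, 17.8], [-102.0, -12.9], [-97.5, 15.2]]
rail lower: upper edge/lower edge z24 [[-3.4, 20.5], [-109.6, 16.0], [-2.5, 31.0], [-109.7, 26.3]]
rail upper, hood edge [[-3.2, -31.6], [-3.4, -21.7]]
orig rails z24 up rail outer/inner, low inner/outer [[-65.3, -33.4], [-64.9, -21.3], [-64.5, 20.5], [-64.9, 32.2]]
base edges z12 [[-137.1, -48.5], [-140.3, 45.5], [-76.1, -47.7], [-76.1, 43.6]]
hood mouth corners [[0.9, -36.9], [0.2, 36.6], [115.2, -35.2], [111.7, 37.3]]
```

In the jig frame the bar sits about +1.5 mm off the channel's centre line, with its front about 7 mm before the mouth and its yaw good. I'll correct by -1.5 mm and lower it.

Run:
```python
from plan import *
from bench import env, kinematics, monitor, eyes, job
p=jig(-.134,-.0015)
env.movel(np.r_[p,.045],velocity=.06,guard=10)
r=env.movel(np.r_[p,.024],velocity=.02,guard=3); s=monitor.sense();print(r,s["position"],np.round(s["contact_force"],2),s["clock"])
f=eyes.grab_frame("scene"); cv2.imwrite('pics/s3.png',cv2.resize(f["frame"][120:260,200:420,::-1],None,fx=3,fy=3,interpolation=2))
f=eyes.grab_frame("top");np.savez("top3.npz",**f); cv2.imwrite('pics/t3.png',cv2.resize(f["frame"][120:200,260:380,::-1],None,fx=5,fy=5,interpolation=2))
```

```text
True [ 0.65730851 -0.14951187  0.02636827] [-0.05  0.47  4.96] 8.2083
```

View pics/s3.png

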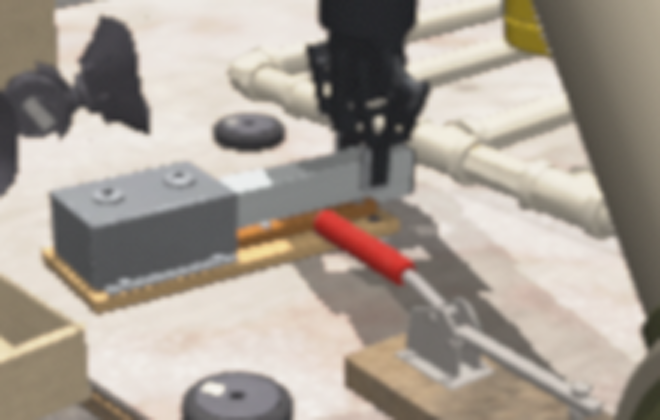

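View pics/t3.png

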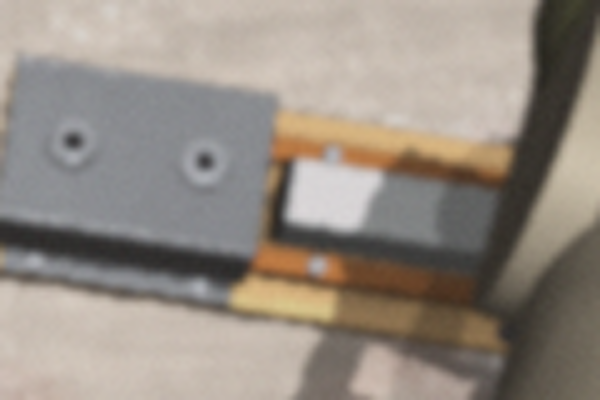

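Contact came at TCP z = 0.0264, as expected for the bar resting on the base. The top view shows it between the rails with its front just short of the mouth. I'll let it settle flat, regrip lightly, and slide it in, slowly near the stop.

Run:
```python
from plan import *
from bench import env, kinematics, monitor, eyes, job
D=np.r_[d,0]; N=np.r_[n,0]
def rep(t):
    s=monitor.sense();F=np.array(s["contact_force"]);P=np.array(s["position"])
    print(t,"x",round((P[:2]-MOUTH)@d*1000,1),"z",round(P[2]*1000,1),"Fd",round(F@D,2),"Fn",round(F@N,2),"Fz",round(F[2],2),"gap",round(s["finger_gap"],3),"t",s["clock"]);return s
env.release(); rep("rel")
env.close_gripper(25); s=rep("grip")
z=s["position"][2]
x=-.134; y=-.0015
r=env.movel(np.r_[jig(-.101,y),z],velocity=.04,guard=4); rep(f"fast {r}")
env.hold(.2); rep("hold")
```

```text
rel x -133.9 z 25.0 Fd -0.11 Fn -0.25 Fz 0.12 gap 0.998 t 8.9
grip x -133.9 z 25.3 Fd -1.3 Fn -0.23 Fz 1.44 gap 0.346 t 9.45
fast False x -100.3 z 25.3 Fd 2.91 Fn -0.64 Fz 1.07 gap 0.345 t 10.425
hold x -100.7 z 25.3 Fd 2.81 Fn 0.64 Fz 1.27 gap 0.344 t 10.625
```

```bash
cat > slide.py <<'E'
from plan import *
from bench import env, kinematics, monitor, eyes, job
D=np.r_[d,0]; N=np.r_[n,0]
def rep(t):
    s=monitor.sense();F=np.array(s["contact_force"]);P=np.array(s["position"])
    print(t,"x",round((P[:2]-MOUTH)@d*1000,1),"y",round((P[:2]-MOUTH)@n*1000,1),"z",round(P[2]*1000,1),"Fd",round(F@D,2),"Fn",round(F@N,2),"Fz",round(F[2],2),"gap",round(s["finger_gap"],3),"t",round(s["clock"],2));return F@D
E
python3 - <<'E'
from slide import *
z=.0255; base=[]; x=-.101
for k in range(20):
    x+=.003
    r=env.movel(np.r_[jig(x,-.0015),z],velocity=.015,guard=9)
    F=rep(f"{k} {r}")
    if r: break
    if k>=1:
        if len(base)>=3 and F<np.median(base)-1.2: break
        base.append(F)
E
```

```text
0 False x -98.2 y -1.4 z 25.3 Fd -1.17 Fn 0.82 Fz -0.88 gap 0.347 t 10.97
1 False x -94.6 y -1.4 z 25.2 Fd 0.93 Fn 0.21 Fz -1.92 gap 0.346 t 11.32
2 False x -91.8 y -1.4 z 25.4 Fd -0.19 Fn -0.34 Fz -1.85 gap 0.346 t 11.68
3 False x -88.9 y -1.5 z 25.5 Fd 0.09 Fn -0.78 Fz -2.6 gap 0.347 t 12.03
4 False x -85.8 y -1.5 z 25.4 Fd 0.06 Fn -0.02 Fz -2.95 gap 0.348 t 12.38
5 False x -82.9 y -1.5 z 25.5 Fd 0.9 Fn -0.74 Fz -2.33 gap 0.349 t 12.72
6 False x -79.9 y -1.5 z 25.5 Fd 0.66 Fn 0.48 Fz -3.02 gap 0.346 t 13.07
7 False x -76.9 y -1.5 z 25.5 Fd -0.22 Fn 0.39 Fz -3.43 gap 0.343 t 13.43
8 False x -73.9 y -1.5 z 25.5 Fd 0.92 Fn -0.08 Fz -3.1 gap 0.348 t 13.78
9 False x -70.9 y -1.5 z 25.5 Fd 0.31 Fn -0.61 Fz -3.25 gap 0.347 t 14.12
10 False x -67.9 y -1.5 z 25.5 Fd 0.16 Fn 0.27 Fz -2.7 gap 0.348 t 14.47
11 False x -64.9 y -1.5 z 25.5 Fd -0.34 Fn 0.63 Fz -2.0 gap 0.348 t 14.82
12 False x -61.9 y -1.5 z 25.5 Fd -0.3 Fn -0.59 Fz -2.09 gap 0.352 t 15.18
13 False x -58.9 y -1.5 z 25.5 Fd -0.97 Fn 0.49 Fz -2.51 gap 0.348 t 15.53
14 False x -55.9 y -1.5 z 25.5 Fd -2.89 Fn 0.64 Fz -2.61 gap 0.346 t 15.88
```

Fd has departed from zero since about x = -62, so the front is about 64 mm past the mouth and the stop is being felt. I'll average at rest and press a little further to confirm the spring slope.

Run:
```python
from slide import *
def avg(x):
    v=[]
    for _ in range(10): env.hold(.03); v.append(np.array(monitor.sense()["contact_force"])@D)
    print("static",round(x*1e3,1),round(np.mean(v),2),"+-",round(np.std(v),2));return np.mean(v)
x=-.056; avg(x)
for k in range(2):
    x+=.003
    r=env.movel(np.r_[jig(x,-.0015),.0255],velocity=.012,guard=4); rep(str(r))
    if avg(x)<-3.2 or r: break
```

```text
static -56.0 -2.49 +- 0.37
False x -52.9 y -1.5 z 25.5 Fd -3.2 Fn 2.01 Fz -1.93 gap 0.348 t 16.61
static -53.0 -3.24 +- 0.6
```

The slope is about 0.3 N/mm, so this is the spring, with contact near x = -64. A release at 11 mm compression could shoot the bar back off the stop, so I'll ease back to about 5 mm, set the bar down on the base, and release.

Run:
```python
from slide import *
def avg(t):
    v=[]
    for _ in range(10): env.hold(.03); v.append(np.array(monitor.sense()["contact_force"]))
    v=np.array(v);print("static",t,"Fd",round(np.mean(v@D),2),"Fz",round(v[:,2].mean(),2));return np.mean(v@D)
env.movel(np.r_[jig(-.059,-.0015),.0255],velocity=.01); avg("backed")
env.movel(np.r_[jig(-.059,-.0015),.0235],velocity=.008,guard=4); rep("down"); avg("down")
env.release(); rep("rel")
env.movel(np.r_[jig(-.059,-.0015),.13],velocity=.15,guard=8); rep("up")
env.reach(np.array([.40,-.30,.25]),quat(JA-90)); rep("away")
f=eyes.grab_frame("scene");np.savez("scene4.npz",**f); cv2.imwrite('pics/s4.png',cv2.resize(f["frame"][120:290,140:420,::-1],None,fx=2.8,fy=2.8,interpolation=2))
f=eyes.grab_frame("top");np.savez("top4.npz",**f); cv2.imwrite('pics/t4.png',cv2.resize(f["frame"][120:200,245:385,::-1],None,fx=5.5,fy=5.5,interpolation=2)); cv2.imwrite('pics/top4.png',f["frame"][:,:,::-1])
```

```text
static backed Fd -1.87 Fz -2.77
down x -59.0 y -1.5 z 25.2 Fd 0.56 Fn 0.57 Fz 6.18 gap 0.341 t 18.23
static down Fd 0.47 Fz 5.69
rel x -59.4 y -0.7 z 23.9 Fd -0.43 Fn -1.11 Fz 0.23 gap 1.0 t 19.15
up x -59.0 y -1.0 z 128.8 Fd 0.24 Fn 0.2 Fz -0.5 gap 1.0 t 20.01
away x -326.8 y 225.1 z 249.6 Fd -0.6 Fn -1.11 Fz 0.34 gap 0.995 t 21.4
```

View pics/s4.png

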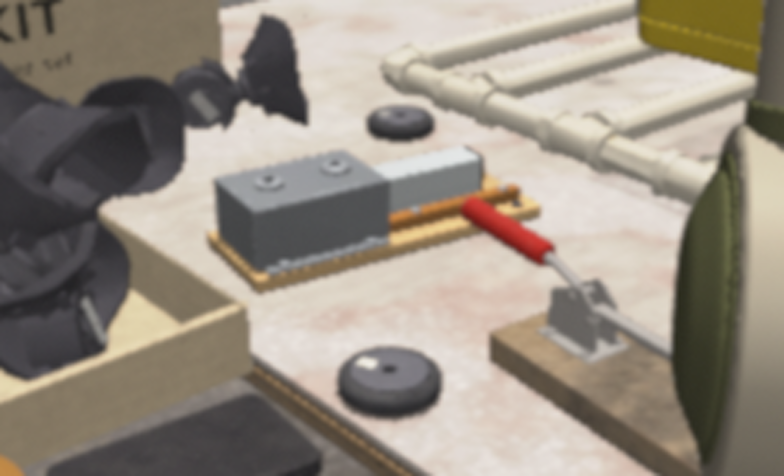

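View pics/t4.png

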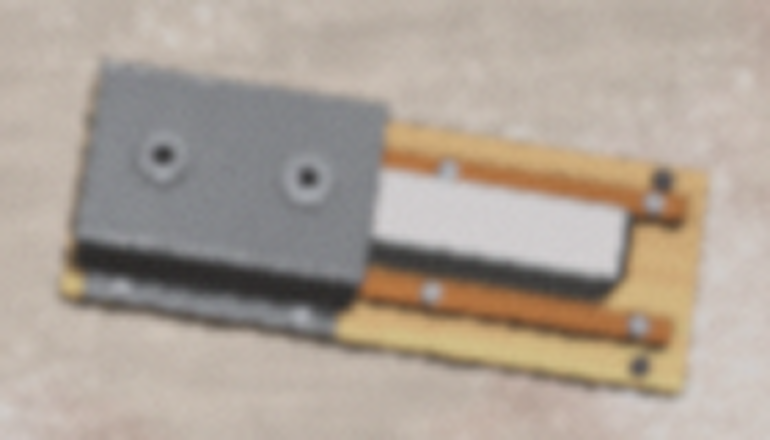

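Run:
```python
from plan import *
J=lambda w:np.round([(w-MOUTH)@d*1000,(w-MOUTH)@n*1000],1).tolist()
g=load("top4.npz")
Q=lambda a,z:J(ray(g,(np.array(a)+.5)/5.5-.5+np.array([245,120]),z)[:2])
print("white end corners",[Q(a,.052) for a in((630,207),(617,280))])
print("black end",[Q(a,.052) for a in((634,208),(622,280))], "bottom corner z12",Q((604,300),.012))
s=load("scene4.npz")
S=lambda a,z:J(ray(s,(np.array(a)+.5)/2.8-.5+np.array([140,120]),z)[:2])
print("scene top end corners",S((479,148),.052))
# reference: before-slide picture, front white edge
g3=load("top3.npz")
Q3=lambda a,z:J(ray(g3,(np.array(a)+.5)/5-.5+np.array([260,120]),z)[:2])
print("before-slide front white",[Q3(a,.052) for a in((294,157),(282,222))])
a=load("top0.npz")["frame"].astype(int);b=g["frame"].astype(int)
df=np.abs(a-b).sum(2)
print("case diff",df[220:266,148:220].max(),"wheel diff",df[226:262,234:268].max())
```

```text
white end corners [[-100.6, -15.2], [-99.4, 15.1]]
black end [[-102.2, -15.0], [-101.3, 14.8]] bottom corner z12 [-102.7, 12.7]
scene top end corners [-107.3, 0.5]
before-slide front white [[-10.9, -14.1], [-10.0, 15.6]]
case diff 22 wheel diff 22
```

The bar lies between the rails with its tail at x of about -104 mm. That is about 2.5 mm sprung back from release, and still 2–3 mm inside the contact point I felt. The case and wheel are unchanged in the images, so I'm handing in.

Run:
```python
from bench import job,monitor
print(monitor.sense()["clock"]); print(job.hand_in())
```

```text
21.5
the job is handed in; nothing more can be done
None
```

The bar is in the jig, lying flat in the channel with its front about 66 mm past the mouth and, by my measurements, resting on the spring stop. I handed in at 21.5 s and have no verdict.

- **What I did:** I gripped the bar behind its middle and laid it in the channel. I let it settle, regripped lightly and slid it under the hood in 3 mm steps. The spring showed up from about 62–64 mm past the mouth and rose to 3.2 N at rest, about 11 mm of compression. I eased back to 1.9 N, set the bar down, let go and moved the arm clear.
- **Last checks:** The final pictures show the bar flat between the rails. Its tail had sprung back about 2.5 mm, leaving it an estimated 2–3 mm inside the point where I first felt the stop. The areas around the black case and the loose wheel look unchanged.
- **Less certain:**
  - The stop is hidden, so contact after release is worked out from the tail position (about ±1–2 mm) and not seen directly.
  - The scene camera put the bar's end about 3–5 mm farther out than the top camera (-107 mm against -102 to -104 mm). I trusted the top view, because the scene view had shown a similar offset on the jig base earlier.
  - Setting the bar down pressed on the base with about 6 N for a moment.

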